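# Lock the grinding cup onto the blender base

### The job

Fit the steel grinding cup, the one with two lugs on its collar, onto the blender base: line the lugs up with the two slots in the ring, press the cup down against the springy seat and twist it clockwise (seen from above) about a quarter turn as far as it goes, so that it stays locked down and upright when you let go. Leave everything else standing where it is.

Things in the scene. Friction and masses are not known exactly. Their poses are not given: they have to be found in the camera images.
- blender_base: Personal-blender motor base, grey plastic, held fast by suction feet: round housing, 128 mm across the foot, 114 mm across the top, 115 mm high, push button on its -x side. Origin: centre of its underside, z up. Its top is a ring 7 mm thick with a 75 mm round opening, widened by two opposite slots (see slot). Locked, the cup's lugs lie along this x axis.
- slot (a point): Middle of one of the two alike slots, at the ring's top, 42 mm from the axis, 75 degrees anticlockwise (from above) of the base's +x; the other is opposite. Each is 44 degrees (29 mm) wide and reaches out to radius 47 mm. From each a channel under the ring runs clockwise to a stop; anticlockwise is blocked.
- home (a point): Small dark tick on the ring's top, 42 mm from the axis on the base's +x (another on -x): where a lug lies when the cup is locked. The stop lets a lug go up to 4 degrees beyond it. Ring underside: 108 mm above the base's underside, 7 mm below this point.
- seat_top (a point): Centre of the sprung black seat ring's top, inside the opening, 104.5 mm above the base's underside when free. Gives from about 4.5 N, 1 mm more per N, bottoms after 8.5 mm at about 13 N. A cup must press it 4.5 mm or more for its lugs to pass under the ring. Let go after turning, the cup is pushed up against the ring's underside and friction keeps it from turning back.
- mill_cup: Grinding cup standing collar down, 0.17 to 0.35 kg: stainless, 62 mm across with upright sides from 26 to 98 mm height, closed top at 105 mm; black collar 70 mm across up to 22 mm, lower edge bevelled. Two alike lugs on the collar, along its +x and -x. Origin: centre of its underside, z up. Locked, the origin is 100 mm above the base's; unlocked on the seat 104.5 mm, on the ring 113 mm.
- lug (a point): Middle of the lug on the cup's +x side, 39 mm from the cup's axis. Each lug reaches out to radius 44 mm, is 16 mm wide and spans the heights 2 to 8 mm above the cup's underside. A half turn of the cup changes nothing.
- plain_cup: Bystander: the same steel cup with the same collar but without lugs, 70 mm across and 105 mm high; may stand where the grinding cup might have stood. Origin: centre of its underside.
- bottle0: Bystander: empty green glass bottle, 67 mm across, 178 mm high, standing. Origin: centre of its underside.
- bottle1: Bystander: empty green glass bottle, same as bottle0.
- bottle2: Bystander: empty green glass bottle, same as bottle0.
- flat_can: Bystander: aluminium can flattened to a disc 72 mm across and 20 mm thick. Origin: centre of its underside.
- opener: Bystander: flat stainless bottle opener, 130 mm long, 36 mm wide, 4 mm thick, lying along its x axis. Origin: under its middle.
- jar: Bystander, fast on the table: white ceramic jar 104 mm across, 112 mm high, its hinged lid standing half open up to 200 mm. Origin: centre of its underside.

How it is judged:
At the end, for the whole second after the job is handed in: Grinding cup at rest in the base, upright within 3 degrees, centred within 6 mm, its underside at most 102.5 mm above the base's, its lugs within 15 degrees of the locked line; other cup, bottles, can and opener within 30 mm of where they stood (angle between the x axis of mill_cup and the x axis of blender_base, either way round below 0.26 rad and horizontal distance between mill_cup and blender_base below 0.006 m and z of mill_cup in the frame of blender_base between 0.09 and 0.1025 m and angle between mill_cup's own z axis and vertical below 0.06 rad and linear speed of mill_cup below 0.02 m/s and distance of each of plain_cup, bottle0, bottle1, bottle2, flat_can, opener from where it was at the start of the episode below 0.03 m); the robot touches nothing.
It fails at once if a bottle or the other cup is knocked over (angle between any of plain_cup, bottle0, bottle1, bottle2's own z axis and vertical above 0.5 rad).
It fails at once if another thing is pushed more than 30 mm from its place (distance of any of plain_cup, bottle0, bottle1, bottle2, flat_can, opener from where it was at the start of the episode above 0.03 m).
It also fails if it takes over 45 s, if anything falls off the work surface, if the arm or the gripper's body presses on something with over 40 N, if the wrist force passes 120 N, or if a joint passes its speed limit or range.

### The arm

A 6-joint arm with a two-finger parallel gripper is mounted at the origin on the work surface. World frame = base frame: x ahead of the robot, y to its left, z up, the work surface at z = 0. Lengths are in m, angles in rad, forces in N, time in s.
With the tool pointing down it reaches from about 0.4 to 0.825 m from the base axis. Payload 7 kg.
Tool frame: the origin (TCP) lies at the very end of the fingers, on their centre line; the grasp point (between the pads) lies 19 mm behind it; z points along the fingers, y is the line along which they close (so a half turn about z gives the same grasp; the last joint's range is limited). The gripper opens to 88 mm and grips with 3 to 60 N. Pads are 19 mm wide; open, the fingers measure 130 mm over their backs; the gripper's body (78 mm by 193 mm) begins 47 mm behind the grasp point.
Start: joints at [1.453, 0.359, 0.012, 0, -1.224, -0.288], TCP at [0.266, 0.62, 0.227] pointing down, gripper open.
Joint ranges: [-3.07, 3.07], [-1.43, 2.12], [-1.02, 1.25], [-3.03, 1.67], [-3.05, -0], [-3.03, 3.03]. Speed limits (rad/s): [2.39, 2.39, 3.01, 3.14, 3.14, 3.14].

### API

Orientations are given as [roll, pitch, yaw] about the fixed x, y, z axes, in that order (R = Rz(yaw) Ry(pitch) Rx(roll)).
In Python, from station import arm gives the robot as it stands.
- The arm moves only by the tool step_arm, never from a script. Its argument "rows" is a list of rows, each a list of 5 numbers: the shift along the world's x, y, z in m, then the turn about the world's z in rad, then the finger opening in m, from 0 to 0.0876. In form: [[x, y, z, spin, gripper], ...]. A call has 1 to 20 rows; each row is the pose to reach, as a shift and turn from the pose commanded when the call began; what a row does not reach only later rows make up. A row lasts 1/10 s, in which the tool goes at most 50 mm and 8.59 degrees, less where a joint would pass 70% of its speed; a pose out of reach is approached as far as the arm can. A call with a gripper value outside its range is refused whole. The fingers move at their own pace and stop on an object; "newtons" is the grip in N (left out, the last holds). Time passes only in rows, so rows that repeat a pose let the fingers close. It gives the time, the measured TCP pose, the force, the opening and the grip force at its end, in the units of the state.
- arm.get_state(): the state, without advancing time (a new reading comes with each control period).
- arm.grab_frame(name): name is "scene" or "top"; returns a dict with "color" (384x512x3 uint8, blue, green, red), "vfov" (degrees; the focal length in pixels is half the picture's height over the tangent of half this angle, whatever the lens; pixels are square), "cx", "cy" (the principal point, pixels), "rvec" (rotation vector, rad) and "tvec" (3), from world to camera coordinates, as OpenCV has them. Camera axes: x right, y down, z forward; pixel columns grow to the right and rows downward; lengths in m; the calibration is good to about 2 mm. A picture is of the moment at which its call begins. There is no depth.
- arm.job_done(): hands the job in; it is judged then, once.
The state is a dict: "t": time; "q": joint angles; "qd": joint speeds; "joint_efforts": joint torques, N m; "eef_pos": TCP position; "ee_rot": TCP orientation; "force": force on the tool from outside, world axes, zero at the start; "moment": the same for the moment, N m; "width": finger opening in m; "gripper_force": force on a finger pad.
Only numpy, scipy, OpenCV 4.12 (cv2) and the standard library are available. Lean on these libraries where they do the work, as an engineer would, in place of code of your own. Each camera call takes 0.05 s, during which the arm holds its last target. There are 200 camera calls.

## Working session

There is one attempt and no reset: what is moved stays moved. The work goes in short steps, Python scripts to look and compute and a tool call to move; the robot and the scene stay as the last step left them, time stands still between calls to the robot, and variables do not carry over. Pictures are saved under pics/ and viewed, at most 10 in all, crops included, and the job is handed in when it is done.

Besides the shell and the picture viewer there is one more tool, called after ">>>" by a JSON object that holds its "api" and its "payload", one argument or row to a line. step_arm: Moves the arm, as the interface text tells. Its arguments: {"type":"object","properties":{"rows":{"type":"array"},"newtons":{"type":"number"}},"required":["rows"]}

```bash
mkdir -p pics; cat > h.py <<'E'
import numpy as np, cv2
from station import arm
def grab(n):
    f=arm.grab_frame(n); np.savez(f'/tmp/{n}.npz',**f); return f
def K(f):
    F=f['color'].shape[0]/2/np.tan(np.radians(f['vfov'])/2)
    return np.array([[F,0,f['cx']],[0,F,f['cy']],[0,0,1.]])
def ray(f,uv):
    R=cv2.Rodrigues(np.array(f['rvec'],float))[0]; C=-R.T@np.array(f['tvec'],float).ravel()
    return C,R.T@np.linalg.inv(K(f))@np.array([uv[0],uv[1],1.])
def onz(f,uv,z):
    C,d=ray(f,uv); return C+d*(z-C[2])/d[2]
def proj(f,p):
    return cv2.projectPoints(np.array(p,float).reshape(-1,3),np.array(f['rvec'],float),np.array(f['tvec'],float),K(f),None)[0].reshape(-1,2)
E
python3 - <<'E'
from h import *
for n in('scene','top'):
    f=grab(n); cv2.imwrite(f'pics/{n}0.png',cv2.resize(f['color'],(800,600),interpolation=cv2.INTER_CUBIC))
    print(n,f['vfov'],f['cx'],f['cy'],ray(f,(256,192)), f.keys())
print(arm.get_state())
E
```

```text
scene 42.43676207678543 257.20592450971446 185.59046268946142 (array([ 1.2018601 , -1.12702835,  1.09543401]), array([-0.39128333,  0.68632622, -0.61321089])) dict_keys(['color', 'vfov', 'cx', 'cy', 'rvec', 'tvec'])
top 47.61240681283016 259.5709219050559 192.1073204936817 (array([0.44852033, 0.02086818, 1.37380832]), array([ 0.07233317,  0.00897169, -0.99737396])) dict_keys(['color', 'vfov', 'cx', 'cy', 'rvec', 'tvec'])
{'t': 0.1, 'q': array([ 1.45309298e+00,  3.59377189e-01,  1.11376620e-02, -2.87807749e-04,
       -1.22409045e+00, -2.88106638e-01]), 'qd': array([-8.72220316e-04, -2.94774749e-03,  1.39424184e-03,  7.01559537e-04,
        8.65126978e-05,  8.69212990e-04]), 'joint_efforts': array([-1.14651382e-03, -5.84164560e+01,  2.93751097e+01,  7.01535836e+00,
        1.02176482e-02, -4.87190653e-05]), 'eef_pos': array([0.26632043, 0.61976494, 0.22567448]), 'ee_rot': array([ 3.14004533e+00, -1.76389415e-04, -4.05907857e-01]), 'force': array([-0.13923664,  0.40968654, -0.3472954 ]), 'moment': array([ 0.01307847, -0.03075955,  0.01030961]), 'gripper_force': 0.0, 'width': 0.08784451329521815}
```

View pics/scene0.png

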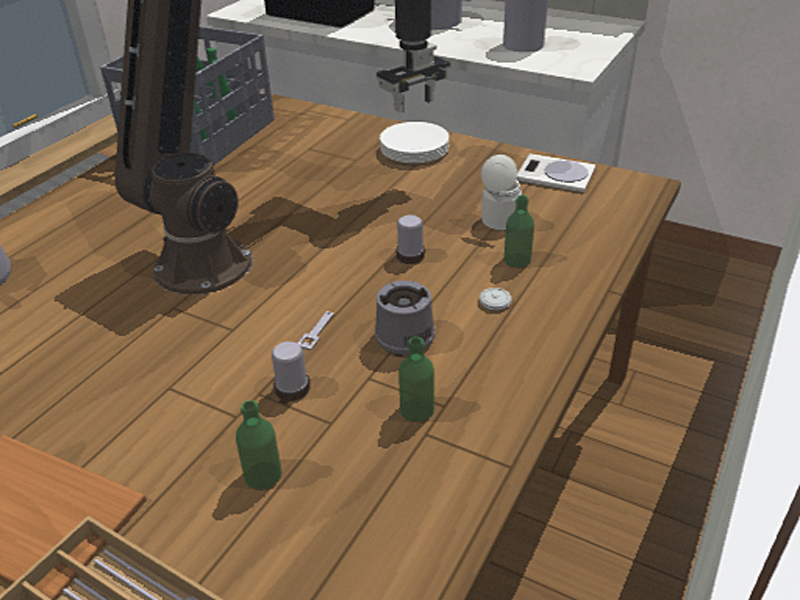

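View pics/top0.png

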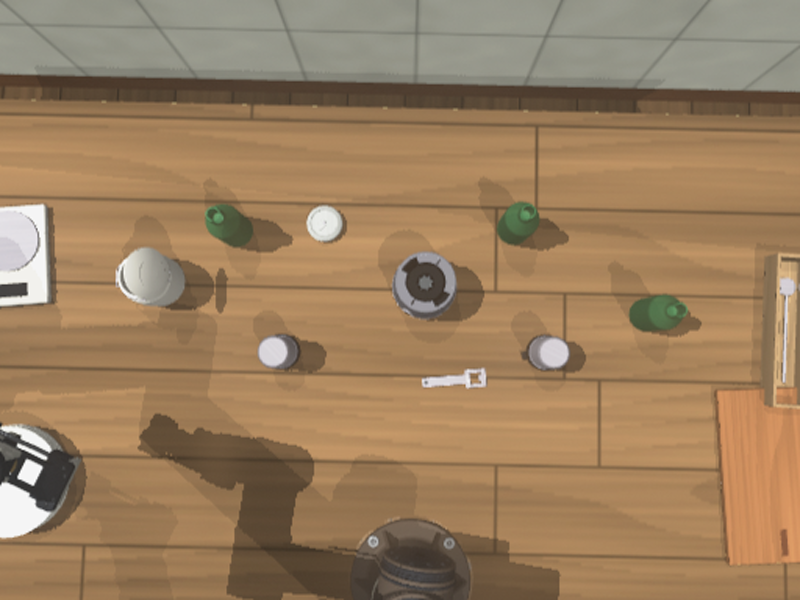

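The top view shows the base at (425,285). The two cups are at (278,352) and (548,352), and the right one seems to have a lug at about (523,355). I'll zoom in on all three in both views.

```bash
cat > z.py <<'E'
from h import *
import sys
def tile(f,c,h,s=266):
    x,y=c; w=2*h*s/s
    M=np.array([[s/(2*h),0,s/2-x*s/(2*h)],[0,s/(2*h),s/2-y*s/(2*h)]])
    return cv2.warpAffine(f['color'],M,(s,s),flags=cv2.INTER_CUBIC)
E
python3 - <<'E'
from z import *
t=dict(np.load('/tmp/top.npz')); s=dict(np.load('/tmp/scene.npz'))
r1=np.hstack([tile(t,(178,225),22),tile(t,(351,226),22),tile(t,(272,182),26)])
r2=np.hstack([tile(s,(262,154),22),tile(s,(186,238),25),tile(s,(259,202),26)])
cv2.imwrite('pics/z1.png',np.vstack([r1,r2]))
E
```

```text
(no output)
```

View pics/z1.png

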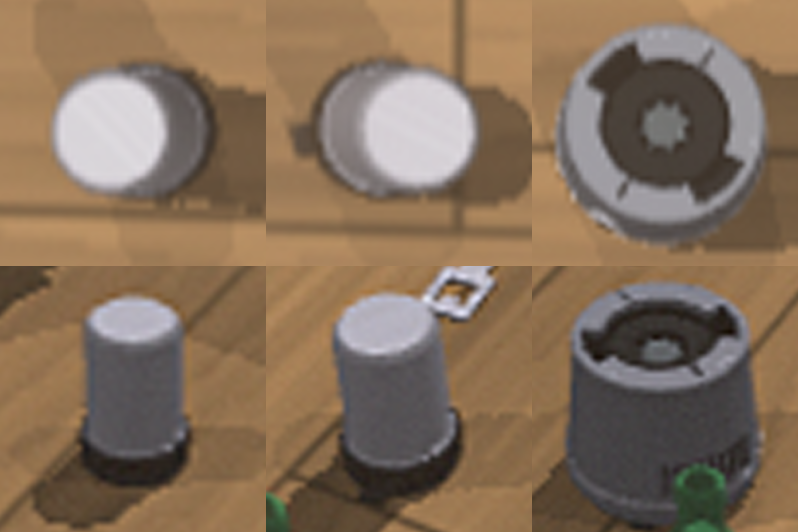

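The cup at top px (548,352) is the grinding cup: a lug sticks out to its left, at tile (302,138). The other cup has none. On the base, the slots are at tile (614,70) and (720,178), and the ticks at (708,57) and (622,190). Next I'll measure these.

```bash
python3 - <<'E'
from h import *
t=dict(np.load('/tmp/top.npz')); s=dict(np.load('/tmp/scene.npz'))
def un(c,h,p): return (c[0]-h+p[0]*2*h/266, c[1]-h+p[1]*2*h/266)
def mask(f,c,h,fn):
    m=np.zeros(f['color'].shape[:2],np.uint8); x,y=int(c[0]),int(c[1])
    sl=(slice(y-h,y+h),slice(x-h,x+h)); m[sl]=fn(f['color'][sl].astype(int))*255
    n,l,st,ce=cv2.connectedComponentsWithStats(m); i=1+np.argmax(st[1:,4]); return l==i,ce[i],st[i]
# base ticks
c=(272,182)
P=[onz(t,un(c,26,p),.115) for p in((174,59),(91,188))]
d=P[0]-P[1]; print('ticks',P,np.linalg.norm(d),'mid',(P[0]+P[1])/2,'yaw',np.degrees(np.arctan2(d[1],d[0])))
# dark opening
for nm,f,cc in(('top',t,(272,182)),('scene',s,(259,190))):
    m,ce,st=mask(f,cc,22,lambda a:a.max(2)<85 )
    print(nm,'dark',ce,st,onz(f,ce,.112))
S=[onz(t,un(c,26,p),.115) for p in((77,72),(190,180))]; d=S[0]-S[1]
print('slots',np.linalg.norm(d),(S[0]+S[1])/2,'yaw',np.degrees(np.arctan2(d[1],d[0])))
# base outer silhouette top ring: light grey mask
m,ce,st=mask(t,c,26,lambda a:(a.min(2)>115)&(a.max(2)-a.min(2)<35))
cn=max(cv2.findContours(m.astype(np.uint8),cv2.RETR_EXTERNAL,cv2.CHAIN_APPROX_NONE)[0],key=len)
W=np.array([onz(t,p,.115)[:2] for p in cn[:,0]]); (x,y),r=cv2.minEnclosingCircle(W.astype(np.float32)); print('ring',x,y,r)
# cup tops
for nm,f,cc in(('topM',t,(351,226)),('topP',t,(178,225)),):
    m,ce,st=mask(f,cc,22,lambda a:a.min(2)>185)
    w=onz(f,ce,.105);print(nm,ce,st,w, 'diam',st[2]*np.linalg.norm(onz(f,ce+[1,0],.105)-w),st[3]*np.linalg.norm(onz(f,ce+[0,1],.105)-w))
for nm,cc,p in(('M',(186,238),(388-266,325-266)),('P',(262,154),(133,320-266))):
    h=25 if nm=='M' else 22
    print('scene',nm,onz(s,un(cc,h,p),.105))
lug=onz(t,un((351,226),22,(36,138)),.005);print('lug',lug)
E
```

```text
ticks [array([ 0.61281937, -0.03606508,  0.115     ]), array([0.5381411 , 0.00955869, 0.115     ])] 0.08751212823315029 mid [ 0.57548024 -0.0132532   0.115     ] yaw -31.42232727749472
top dark [272.01165049 179.8368932 ] [258 165  29  30 515] [ 0.57660592 -0.01358619  0.112     ]
scene dark [258.16701903 204.78858351] [240 193  37  19 473] [ 0.61179516 -0.08062418  0.112     ]
slots 0.08888810931926941 [ 0.57403993 -0.01374523  0.115     ] yaw 47.409984446490334
ring 0.576041579246521 -0.011775746010243893 0.057680170983076096
topM [354.1504065  225.31707317] [346 217  18  18 246] [ 0.44991641 -0.25528389  0.105     ] diam 0.05234720010817053 0.05218358871160795
topP [174.22177419 224.74596774] [166 216  18  18 248] [0.43972802 0.26771739 0.105     ] diam 0.052314343261855106 0.052173417838404026
scene M [ 0.45146331 -0.25650579  0.105     ]
scene P [0.43934876 0.26720978 0.105     ]
lug [ 0.4439414  -0.21689056  0.005     ]
```

Measured positions:
- **Grinding cup:** (0.450, -0.2555), lug line at about 99°.
- **Base:** (0.5755, -0.013), yaw about -29.5°, so the slots lie at about 45.5°.

The measurements agree with each other to within about 2 mm. The plan is to grasp, turn clockwise about 53°, insert, press, then turn clockwise 75° more.

>>> {"api": "step_arm", "payload": {
  "rows": [
    [0.154,-0.32,0.05,0,0.0876],
    [0.154,-0.32,0.05,0,0.0876],
    [0.154,-0.32,0.05,0,0.0876],
    [0.154,-0.32,0.05,0,0.0876],
    [0.154,-0.32,0.05,0,0.0876],
    [0.154,-0.32,0.05,0,0.0876],
    [0.154,-0.32,0.05,0,0.0876],
    [0.184,-0.875,0.05,0,0.0876],
    [0.184,-0.875,0.05,0,0.0876],
    [0.184,-0.875,0.05,0,0.0876],
    [0.184,-0.875,0.05,0,0.0876],
    [0.184,-0.875,0.05,0,0.0876],
    [0.184,-0.875,0.05,0,0.0876],
    [0.184,-0.875,0.05,0,0.0876],
    [0.184,-0.875,0.05,0,0.0876],
    [0.184,-0.875,0.05,0,0.0876],
    [0.184,-0.875,0.05,0,0.0876],
    [0.184,-0.875,0.05,0,0.0876],
    [0.184,-0.875,0.05,0,0.0876],
    [0.184,-0.875,0.05,0,0.0876]
  ],
  "newtons": 15
}}

```text
t: 2.1
eef_pos: [0.4499, -0.2567, 0.2756]
ee_rot: [3.141, 0.002, -0.41]
force: [-0.9, -0.3, -0.5]
width: 0.0879
gripper_force: 0.0
```

>>> {"api": "step_arm", "payload": {
  "rows": [
    [0,0,-0.05,0,0.0876],
    [0,0,-0.1,0,0.0876],
    [0,0,-0.14,0,0.0876],
    [0,0,-0.17,0,0.0876],
    [0,0,-0.2,0,0.0876],
    [0,0,-0.22,0,0.0876],
    [0,0,-0.22,0,0.0876],
    [0,0,-0.22,0,0.075],
    [0,0,-0.22,0,0.068],
    [0,0,-0.22,0,0.064],
    [0,0,-0.22,0,0.06],
    [0,0,-0.22,0,0.05],
    [0,0,-0.22,0,0.05],
    [0,0,-0.22,0,0.05]
  ],
  "newtons": 15
}}

```text
t: 3.5
eef_pos: [0.4511, -0.2553, 0.0577]
ee_rot: [-3.142, -0.002, -0.406]
force: [-2.2, -1.6, 7.7]
width: 0.0613
gripper_force: 15.0
```

>>> {"api": "step_arm", "payload": {
  "rows": [
    [0,0,0,0,0.05],
    [0,0,0,0,0.05],
    [0,0,0.03,0,0.05],
    [0,0,0.07,0,0.05],
    [0,0,0.11,0,0.05],
    [0,0,0.15,0,0.05],
    [0,0,0.16,0,0.05],
    [0.02,0.04,0.16,-0.14,0.05],
    [0.04,0.08,0.16,-0.28,0.05],
    [0.06,0.12,0.16,-0.42,0.05],
    [0.08,0.16,0.16,-0.56,0.05],
    [0.1,0.2,0.16,-0.7,0.05],
    [0.115,0.225,0.16,-0.82,0.05],
    [0.124,0.242,0.16,-0.925,0.05],
    [0.124,0.242,0.16,-0.925,0.05],
    [0.124,0.242,0.16,-0.925,0.05],
    [0.124,0.242,0.16,-0.925,0.05]
  ],
  "newtons": 45
}}

```text
t: 5.2
eef_pos: [0.5737, -0.0134, 0.216]
ee_rot: [3.14, 0.0, -1.33]
force: [-0.8, 0.3, -3.1]
width: 0.0615
gripper_force: 45.0
```

```bash
python3 - <<'E'
from z import *
t=grab('top'); s=grab('scene'); print({k:np.round(v,4) for k,v in arm.get_state().items() if k in('t','eef_pos','ee_rot','force','moment','width')})
cv2.imwrite('pics/z2.png',np.hstack([tile(t,(272,182),40,400),tile(s,(262,180),40,400)]))
E
```

```text
{'t': np.float64(5.3), 'eef_pos': array([ 0.574 , -0.0136,  0.2165]), 'ee_rot': array([ 3.1413e+00,  1.0000e-04, -1.3310e+00]), 'force': array([ 0.0804,  0.5653, -2.6328]), 'moment': array([-0.0113, -0.0502,  0.0373]), 'width': np.float64(0.0614)}
```

View pics/z2.png

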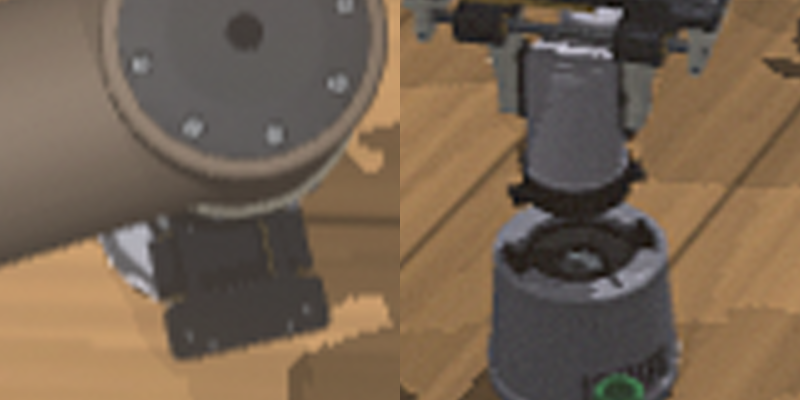

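The scene tile shows both lugs, at (515,193) and (640,172), lined up with the ring's slots at (512,252) and (645,232). I'll measure this relative fit on a sharper crop.

```bash
python3 - <<'E'
from z import *
s=dict(np.load('/tmp/scene.npz'))
im=tile(s,(259,186),20,600); 
for k in range(0,600,75): cv2.putText(im,str(k),(k,10),0,.35,(255,255,255)); cv2.putText(im,str(k),(0,k+10),0,.35,(255,255,255))
cv2.imwrite('pics/z3.png',im)
E
```

```text
(no output)
```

View pics/z3.png

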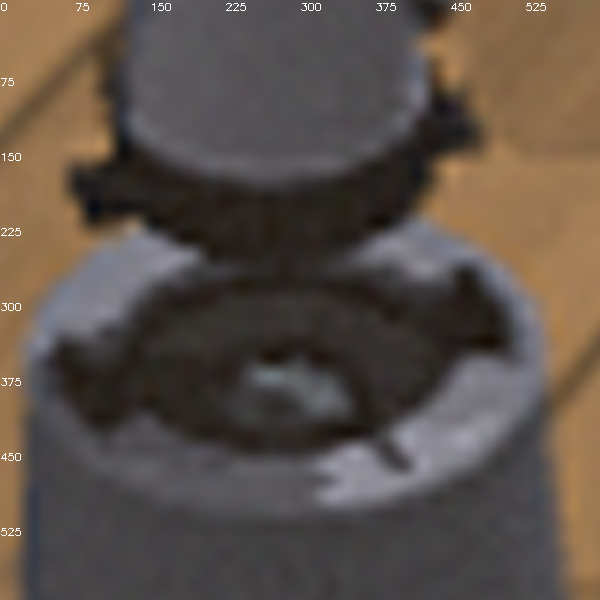

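The lug ends are at about (73,193) and (479,130). The slots' outer ends are at about (73,388) and (498,307), and the ring's outer extremes at x = 28 and 547. I'll turn these into points.

```bash
python3 - <<'E'
from z import *
s=dict(np.load('/tmp/scene.npz'))
un=lambda p:(239+p[0]*40/600,166+p[1]*40/600)
def pair(a,b,z):
    A,B=onz(s,un(a),z),onz(s,un(b),z); d=B-A; return (A+B)/2,np.linalg.norm(d),np.degrees(np.arctan2(d[1],d[0]))
print('lugs',*pair((73,193),(479,130),.163))
print('slots',*pair((73,388),(498,307),.115))
inv=lambda P:[((u-239)*15,(v-166)*15) for u,v in proj(s,P)]
c=np.array([.5755,-.0132])
for yaw in(-28,-31):
  print('tick/slots pred',[np.round(x) for x in inv([[c[0]+r*np.cos(a),c[1]+r*np.sin(a),.115] for r,a in((.042,np.radians(yaw)),(.047,np.radians(yaw+75)),(.047,np.radians(yaw+255)))])])
th=np.linspace(0,2*np.pi,200)
q=np.array(inv(np.c_[c[0]+.057*np.cos(th),c[1]+.057*np.sin(th),.115+0*th]));print('ring pred',q.min(0),q.max(0))
e=np.array([.574,-.0136])
q=np.array(inv(np.c_[e[0]+.035*np.cos(th),e[1]+.035*np.sin(th),.161+.0*th]));print('collar pred',q.min(0),q.max(0))
for a in(45,225):print('lug pred',inv([[e[0]+.044*np.cos(np.radians(a)),e[1]+.044*np.sin(np.radians(a)),.163]]))
E
```

```text
lugs [ 0.57286008 -0.01145634  0.163     ] 0.08906751537893791 41.77073393714894
slots [ 0.57514893 -0.01327792  0.115     ] 0.09602115512524496 44.50112649895073
tick/slots pred [array([397., 446.]), array([492., 303.]), array([ 82., 393.])]
tick/slots pred [array([388., 449.]), array([496., 309.]), array([ 79., 386.])]
ring pred [ 25.95319325 192.00479875] [551.10939649 512.0347172 ]
collar pred [113.12095209  80.4552682 ] [441.08157882 274.21290199]
lug pred [(np.float64(473.5250254202427), np.float64(130.50995639914774))]
lug pred [(np.float64(77.8470404205764), np.float64(206.0476742966975))]
```

The base centre is confirmed at (0.5752, -0.0132). I'll shift the cup by about (+2, -0.5) mm with a small spin, then lower it to just inside the ring.

>>> {"api": "step_arm", "payload": {
  "rows": [
    [0.002,-0.0005,-0.01,0.03,0.05],
    [0.002,-0.0005,-0.025,0.03,0.05],
    [0.002,-0.0005,-0.037,0.03,0.05],
    [0.002,-0.0005,-0.042,0.03,0.05],
    [0.002,-0.0005,-0.045,0.03,0.05],
    [0.002,-0.0005,-0.048,0.03,0.05],
    [0.002,-0.0005,-0.048,0.03,0.05],
    [0.002,-0.0005,-0.048,0.03,0.05]
  ]
}}

```text
t: 6.1
eef_pos: [0.5767, -0.0133, 0.1689]
ee_rot: [-3.141, -0.0, -1.301]
force: [-0.3, 0.1, -2.3]
width: 0.061
gripper_force: 45.0
```

>>> {"api": "step_arm", "payload": {
  "rows": [
    [0,0,-0.003,0,0.05],
    [0,0,-0.005,0,0.05],
    [0,0,-0.007,0,0.05],
    [0,0,-0.009,0,0.05],
    [0,0,-0.01,0,0.05],
    [0,0,-0.01,0,0.05]
  ]
}}

```text
t: 6.7
eef_pos: [0.5765, -0.0133, 0.1589]
ee_rot: [-3.141, -0.0, -1.301]
force: [-3.8, 1.1, 4.5]
width: 0.0612
gripper_force: 45.0
```

>>> {"api": "step_arm", "payload": {
  "rows": [
    [-0.0015,0,-0.001,0,0.05],
    [-0.0015,0,-0.002,0,0.05],
    [-0.0015,0,-0.003,0,0.05],
    [-0.0015,0,-0.004,0,0.05],
    [-0.0015,0,-0.004,0,0.05]
  ]
}}

```text
t: 7.2
eef_pos: [0.5763, -0.0133, 0.1558]
ee_rot: [-3.139, -0.001, -1.3]
force: [-1.4, 0.4, 8.2]
width: 0.0611
gripper_force: 45.0
```

The net seat force is about 10.5 N, so the seat is compressed about 6 mm. Now the twist.

>>> {"api": "step_arm", "payload": {
  "rows": [
    [0,0,0,-0.08,0.05],
    [0,0,0,-0.16,0.05],
    [0,0,0,-0.24,0.05],
    [0,0,0,-0.32,0.05],
    [0,0,0,-0.4,0.05],
    [0,0,0,-0.48,0.05],
    [0,0,0,-0.56,0.05],
    [0,0,0,-0.6,0.05],
    [0,0,0,-0.6,0.05]
  ]
}}

```text
t: 8.1
eef_pos: [0.5767, -0.0133, 0.1561]
ee_rot: [-3.138, 0.001, -1.901]
force: [0.8, 0.4, 8.0]
width: 0.0613
gripper_force: 45.0
```

```bash
python3 -c "
from h import *
print({k:np.round(v,4) for k,v in arm.get_state().items() if k in('t','eef_pos','ee_rot','force','moment')})"
```

```text
{'t': np.float64(8.1), 'eef_pos': array([ 0.5767, -0.0133,  0.1561]), 'ee_rot': array([-3.1378e+00,  1.2000e-03, -1.9014e+00]), 'force': array([0.8415, 0.3798, 7.9919]), 'moment': array([-0.0864, -0.0463, -0.0624])}
```

>>> {"api": "step_arm", "payload": {
  "rows": [
    [0,0,0,-0.1,0.05],
    [0,0,0,-0.2,0.05],
    [0,0,0,-0.3,0.05],
    [0,0,0,-0.4,0.05],
    [0,0,0,-0.5,0.05],
    [0,0,0,-0.6,0.05],
    [0,0,0,-0.65,0.05],
    [0,0,0,-0.7,0.05],
    [0,0,0,-0.73,0.05],
    [0,0,0,-0.73,0.05]
  ]
}}

```text
t: 9.1
eef_pos: [0.5768, -0.0134, 0.1561]
ee_rot: [-3.139, 0.003, -2.631]
force: [-0.0, -1.0, 8.0]
width: 0.0613
gripper_force: 45.0
```

```bash
python3 -c "
from h import *
print({k:np.round(v,4) for k,v in arm.get_state().items() if k in('t','eef_pos','ee_rot','force','moment')})"
```

```text
{'t': np.float64(9.1), 'eef_pos': array([ 0.5768, -0.0134,  0.1561]), 'ee_rot': array([-3.1395,  0.0035, -2.631 ]), 'force': array([-0.0203, -1.017 ,  8.0194]), 'moment': array([-0.1604, -0.1153,  0.038 ])}
```

>>> {"api": "step_arm", "payload": {
  "rows": [
    [0,0,0,-0.03,0.05],
    [0,0,0,-0.06,0.05],
    [0,0,0,-0.09,0.05],
    [0,0,0,-0.09,0.05]
  ]
}}

```text
t: 9.5
eef_pos: [0.5757, -0.0144, 0.156]
ee_rot: [-3.139, 0.001, -2.721]
force: [-1.9, -5.8, 8.7]
width: 0.0611
gripper_force: 45.0
```

```bash
python3 -c "
from z import *
print({k:np.round(v,4) for k,v in arm.get_state().items() if k in('t','eef_pos','ee_rot','force','moment')})
s=grab('scene'); cv2.imwrite('pics/z4.png',tile(s,(259,186),26,600))"
```

```text
{'t': np.float64(9.5), 'eef_pos': array([ 0.5757, -0.0144,  0.156 ]), 'ee_rot': array([-3.1392e+00,  8.0000e-04, -2.7205e+00]), 'force': array([-1.874 , -5.7725,  8.7176]), 'moment': array([-1.7303,  0.9037,  0.3656])}
```

View pics/z4.png

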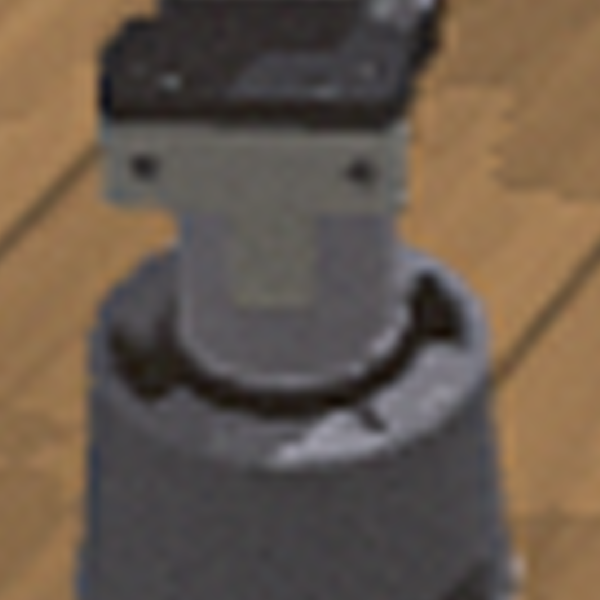

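The twist hit the stop: the moment jumped, and the picture shows both slots empty with the lugs under the ring. I'll unwind slightly, ease up to the ring, open and rise.

>>> {"api": "step_arm", "payload": {
  "rows": [
    [0,0,0,0.03,0.05],
    [0,0,0.001,0.03,0.05],
    [0,0,0.0015,0.03,0.05],
    [0,0,0.0015,0.03,0.05],
    [0,0,0.0015,0.03,0.064],
    [0,0,0.0015,0.03,0.07],
    [0,0,0.0015,0.03,0.08],
    [0,0,0.0015,0.03,0.0876],
    [0,0,0.0015,0.03,0.0876],
    [0,0,0.0015,0.03,0.0876],
    [0,0,0.02,0.03,0.0876],
    [0,0,0.06,0.03,0.0876],
    [0,0,0.11,0.03,0.0876],
    [0,0.05,0.15,0.03,0.0876],
    [-0.05,0.09,0.15,0.03,0.0876],
    [-0.09,0.13,0.15,0.03,0.0876],
    [-0.12,0.17,0.15,0.03,0.0876],
    [-0.12,0.22,0.15,0.03,0.0876],
    [-0.12,0.27,0.15,0.03,0.0876],
    [-0.12,0.27,0.15,0.03,0.0876]
  ],
  "newtons": 10
}}

```text
t: 11.55
eef_pos: [0.454, 0.2599, 0.3049]
ee_rot: [3.141, 0.001, -2.688]
force: [-0.0, -0.9, -0.6]
width: 0.0874
gripper_force: 0.0
```

```bash
python3 -c "
from z import *
print({k:np.round(v,4) for k,v in arm.get_state().items() if k in('t','eef_pos','force')})
s=grab('scene');t=grab('top'); cv2.imwrite('pics/z5.png',np.vstack([np.hstack([tile(s,(259,186),26,290),tile(t,(272,180),26,290)]),np.hstack([tile(s,(259,186),130,290),tile(t,(272,182),180,290)])]))
sl=t['color'][155:205,245:300]; m=(sl.min(2)>185).astype(np.uint8);n,l,st,ce=cv2.connectedComponentsWithStats(m);i=1+np.argmax(st[1:,4]);print(st[i],onz(t,ce[i]+[245,155],.205))"
```

```text
{'t': np.float64(11.55), 'eef_pos': array([0.454 , 0.2599, 0.3049]), 'force': array([-0.0076, -0.8639, -0.5683])}
[ 18  13  19  19 295] [ 0.57554159 -0.01140129  0.205     ]
```

View pics/z5.png

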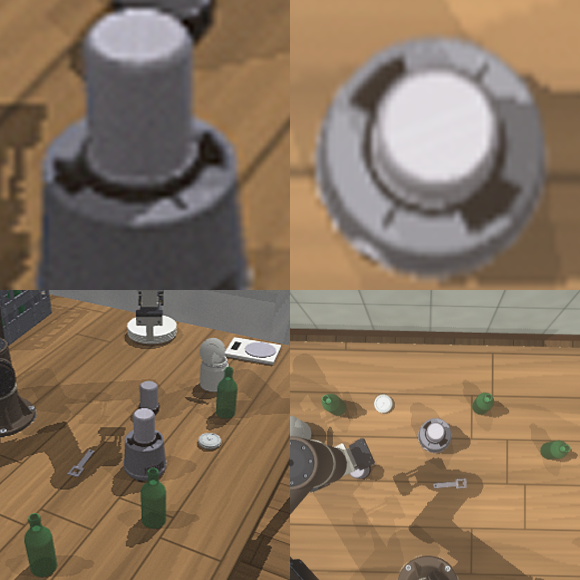

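The cup stands upright in the base at (0.5755, -0.0114), within 2 mm of the base centre. The slots are empty, all the bystanders are in place, and the gripper is clear at z = 0.305. I'm handing it in.

```bash
python3 -c "
from station import arm
print(arm.job_done())"
```

```text
the job is handed in; nothing more can be done
None
```

The grinding cup is turned to its stop in the blender base and stayed upright when released, within about 2 mm of centre by camera; nothing else appears to have moved, and I handed the job in at about 11.6 s (no verdict was returned).

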